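# Cam clamp: draw the bar tight against the batten

## Robot

A 6-joint arm with a two-finger parallel gripper is mounted at the origin on the work surface. World frame = base frame: x ahead of the robot, y to its left, z up, the work surface at z = 0. Lengths are in m, angles in degrees, forces in N, time in s.
With the tool pointing down it reaches from about 0.425 to 0.95 m from the base axis. Payload 14.7 kg.
Tool frame: the origin (TCP) lies at the very end of the fingers, on their centre line; the grasp point (between the pads) lies 19 mm behind it; z points along the fingers, y is the direction in which the jaws open and shut (so a half turn about z gives the same grasp; the last joint's range is limited). The gripper opens to 85 mm and grips with 20 to 120 N. Pads are 22 mm wide; open, the fingers measure 114 mm over their backs; the gripper's body (76 mm by 85 mm) begins 54 mm behind the grasp point. The pads swing forward as they close: fully open they stand 13 mm farther back than shut.
Start: joints at [63.22, 27.513, 91.461, -0, 61.026, -2.67], TCP at [0.265, 0.593, 0.231] pointing down, gripper open.
Joint ranges: [-157.49, 157.49], [-46.99, 117.5], [13.45, 153.17], [-89.5, 269.5], [5.16, 153.95], [-167.48, 167.48]. Speed limits (degrees/s): [108.29, 108.29, 136.94, 172.46, 172.46, 172.46].

## Interface

Orientations are given as a 3x3 rotation matrix whose columns are the frame's x, y, z axes.
In Python, from bench import * gives the robot as it stands. The module is installed in compiled form; this text tells all that it offers.
- The arm moves only by the tool send_rows, never from a script. Its argument "moves" is text: rows parted by semicolons, each of 5 numbers parted by spaces: the shift along the tool's x, y, z in cm, then the turn about the tool's z in degrees, then the opening, from 0 (shut) to 1 (fully open). In form: tx ty tz spin gripper; .... A call has 1 to 8 rows; each row is the pose to reach, as a shift and turn from the pose commanded when the call began, along the tool's axes at that moment; what a row does not reach only later rows make up. A row lasts 1/10 s, in which the tool goes at most 50 mm and 8.59 degrees, less where a joint would pass 70% of its speed; a pose out of reach is approached as far as the arm can. A call with a gripper value outside its range is refused whole. The fingers move at their own pace and stop on an object; "squeeze" is the grip in N (left out, the last holds). Time passes only in rows, so rows that repeat a pose let the fingers close. It gives the time, the measured TCP pose, the force and the opening at its end, in the units of the state.
- observe(): the state, without advancing time (a new reading comes with each control period).
- grab_frame(name): name is "scene" or "top" or "wrist"; returns a dict with "image" (384x512x3 uint8, red, green, blue), "fx", "fy", "cx", "cy" (pixels), "k1" (the pictures are not rectified: a ray, as slopes to the right and down, at radius r is drawn at 1 + k1 r^2 times it, then the intrinsics apply), "extrinsics" (4x4, takes a point from camera to world coordinates); the wrist camera has in their place "hand_eye" (4x4, takes a point from camera to tool coordinates, whose origin is the TCP and whose axes are the flange's). Camera axes: x right, y up, looking along -z (the intrinsics and any distortion apply to the point x, -y, -z); pixel columns grow to the right and rows downward; lengths in m; the calibration is good to about 2 mm. A picture is of the moment at which its call begins: read the wrist's pose just before it. There is no depth.
- finish_job(): hands the job in, once; it reports no verdict.
The state is a dict: "clock": time; "q": joint angles; "qvel": joint speeds; "joint_efforts": joint torques, N m; "eef_pos": TCP position; "orientation": TCP orientation; "ft_force": force on the tool from outside, world axes, zero at the start; "wrist_torque": the same for the moment, N m; "grip_width": finger opening in m.
Only numpy, scipy, OpenCV 4.12 (cv2) and the standard library are available. Lean on these libraries where they do the work, as an engineer would, in place of code of your own. Each camera call takes 0.05 s, during which the arm holds its last target.

## Task

One of the two blue cam clamps on the bench has a pine batten and an aluminium bar lying loose between its jaws. Swing that clamp's red lever a quarter turn clockwise, all the way to its stop, so that the cam draws the bar and the batten tight together, then let go. Leave the empty clamp's lever alone.

Things in the scene. Friction and masses are not known exactly. Their poses are not given: they have to be found in the camera images.
- work_knob (a point): Red lever's upright round post (18 mm dia., z 58 to 103 mm over the table) on the clamp holding the work. Origin: post's centre, z 85 mm, 85 mm from the cam axis; x points out along the level arm (top 58 mm), z up. Starts 0 to 12 deg past open (square to the bar, away from the jaws); turns clockwise from above to a stop at 90 deg, along the bar. 3 to 6 N at the post; stays where left.
- spare_knob (a point): The same post and lever on the other, identical but empty clamp, to be left alone: origin at the post's centre, 85 mm above the table and 85 mm from its cam axis, x out along the arm. Both clamps are blue, fixed to the bench, about 180 x 160 mm; jaws and fence reach no higher than 54 mm.
- batten: Pine batten, 30 (x) x 120 (y) x 30 (z) mm, lying loose in the clamp beside its fixed steel fence, underside 18 mm above the table. Origin at the centre of its underside; y along its length, x from the lever side towards the fence.
- bar: Aluminium bar, 20 (x) x 120 (y) x 25 (z) mm, loose between batten and rubber-faced sprung sliding jaw, gap to batten 4 to 10 mm, underside 18 mm above the table. Origin at the centre of its underside; y along its length, x towards the batten. The cam pushes the jaw 18 mm towards the fence; the pieces are tight only in about the last 15 degrees of the lever's turn.
Things that resemble listed ones, but are neither listed nor needed, are in the scene too. What is shaped like the bar but pink is not meant. What is shaped like the batten but turquoise is not meant.

How it is judged:
By the outcome, as a careful person would: the job done as asked, in the order asked, and still so for the second after the job is handed in, with the robot touching nothing.
It also fails if it takes over 32 s, if anything falls off the work surface, if the arm or the gripper's body presses on something with over 40 N, if the wrist force passes 120 N, or if a joint passes its speed limit or range.

## Working session

There is one attempt and no reset: what is moved stays moved. The work goes in short steps, Python scripts to look and compute and a tool call to move; the robot and the scene stay as the last step left them, time stands still between calls to the robot, and variables do not carry over. Pictures are saved under pics/ and viewed, and the job is handed in when it is done.

Besides the shell and the picture viewer there is one more tool, called after "Call:" by a JSON object that holds its "fn" and its "kwargs", one argument or row to a line. send_rows: Moves the arm, as the interface text tells. Its arguments: {"type":"object","properties":{"moves":{"type":"string"},"squeeze":{"type":"number"}},"required":["moves"]}

```bash
mkdir -p pics; python3 - <<'E'
from bench import *
import cv2,numpy as np
s=observe();print({k:np.round(v,3) for k,v in s.items()})
for n in("top","scene"):
    f=grab_frame(n);cv2.imwrite(f"pics/{n}0.png",cv2.resize(f["image"][:,:,::-1],(800,600),interpolation=cv2.INTER_CUBIC))
    cv2.imwrite(f"{n}_raw.png",f["image"][:,:,::-1])
    print(n,{k:np.round(v,3) for k,v in f.items() if k!="image"})
E
```

```text
{'clock': np.float64(0.0), 'q': array([ 6.3221e+01,  2.7550e+01,  9.1496e+01,  1.0000e-03,  6.1025e+01,
       -2.6700e+00]), 'qvel': array([ 0.009, -0.037,  0.073, -0.002,  0.023,  0.004]), 'joint_efforts': array([-2.0000e-03, -9.5066e+01, -4.3018e+01, -0.0000e+00,  1.3000e-02,
        0.0000e+00]), 'eef_pos': array([0.265, 0.593, 0.231]), 'orientation': array([[-0.913,  0.408, -0.001],
       [ 0.408,  0.913, -0.001],
       [ 0.   , -0.001, -1.   ]]), 'ft_force': array([-0.388,  0.124, -0.739]), 'wrist_torque': array([ 0.019, -0.034, -0.008]), 'grip_width': np.float64(0.085)}
top {'fx': np.float64(459.866), 'fy': np.float64(459.866), 'cx': np.float64(251.021), 'cy': np.float64(193.496), 'k1': np.float64(-0.145), 'extrinsics': array([[ 0.024,  0.99 , -0.141,  0.444],
       [-1.   ,  0.025,  0.002,  0.084],
       [ 0.005,  0.14 ,  0.99 ,  1.107],
       [ 0.   ,  0.   ,  0.   ,  1.   ]])}
scene {'fx': np.float64(351.488), 'fy': np.float64(351.488), 'cx': np.float64(257.526), 'cy': np.float64(192.82), 'k1': np.float64(-0.02), 'extrinsics': array([[-0.464, -0.741,  0.485,  1.02 ],
       [ 0.886, -0.387,  0.257,  0.293],
       [-0.003,  0.549,  0.836,  0.859],
       [ 0.   ,  0.   ,  0.   ,  1.   ]])}
```

View pics/top0.png

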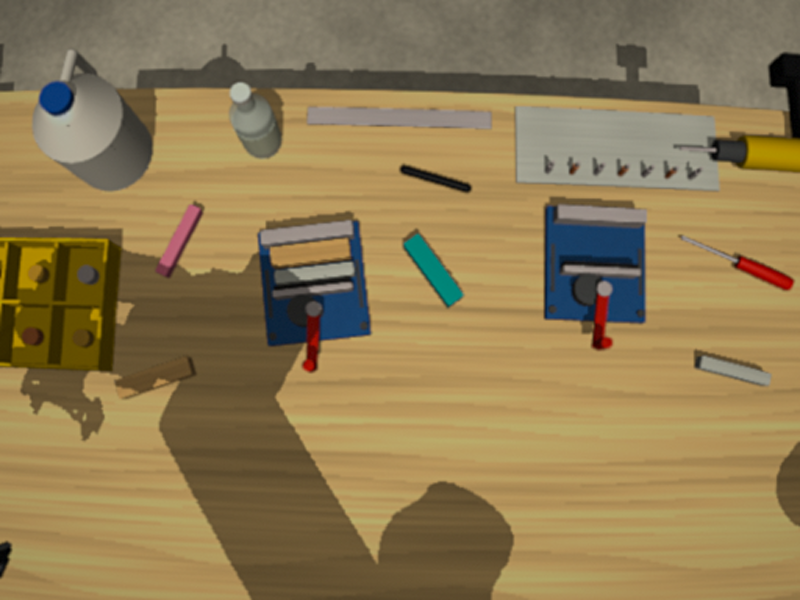

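View pics/scene0.png

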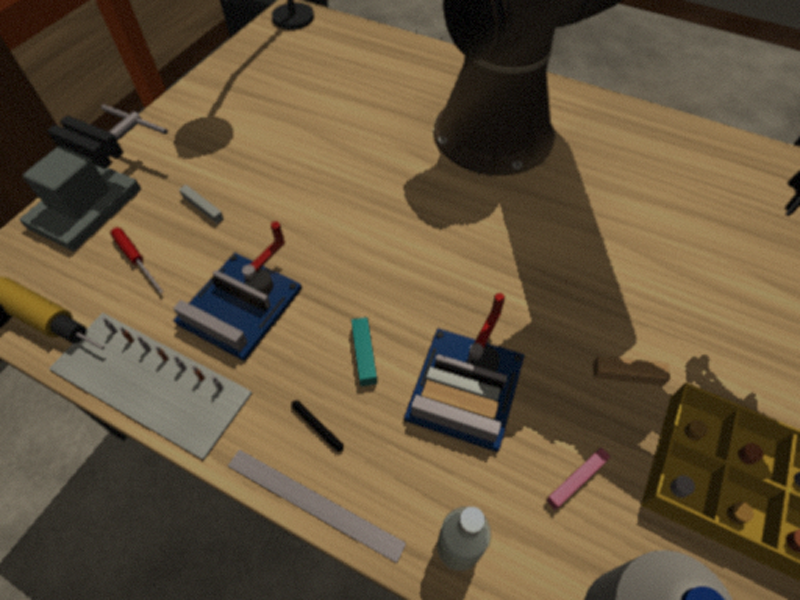

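```bash
python3 - <<'E'
import cv2
im=cv2.imread("top_raw.png");cv2.imwrite("pics/topc.png",cv2.resize(im[130:250,150:260],None,fx=5,fy=5,interpolation=cv2.INTER_CUBIC))
im=cv2.imread("scene_raw.png");cv2.imwrite("pics/scc.png",cv2.resize(im[180:290,250:350],None,fx=5,fy=5,interpolation=cv2.INTER_CUBIC))
E
```

```text
(no output)
```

View pics/topc.png

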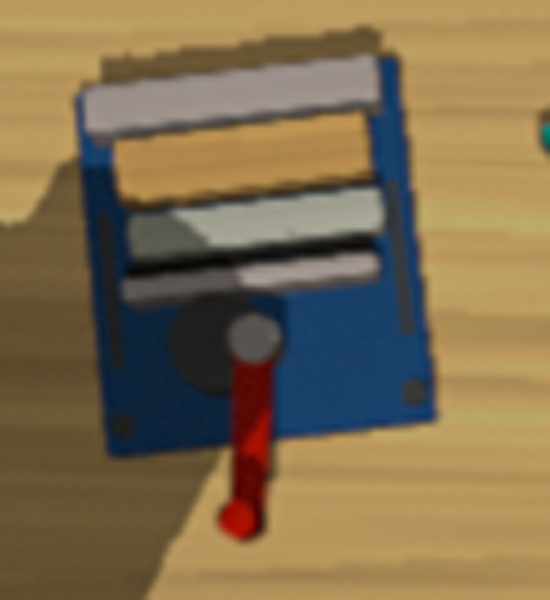

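View pics/scc.png

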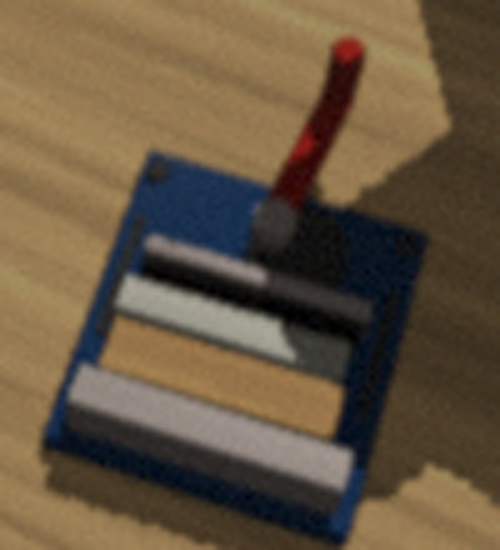

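```bash
cat >h.py <<'E'
from bench import *
import cv2,numpy as np
def ray(f,px,T=None):
    K=np.array([[f["fx"],0,f["cx"]],[0,f["fy"],f["cy"]],[0,0,1]])
    # drawn = r*(1+k1 r^2): opencv model
    p=cv2.undistortPoints(np.array([[px]],float),K,np.array([f["k1"],0,0,0,0]))[0,0]
    T=f["extrinsics"] if T is None else T
    d=T[:3,:3]@np.array([p[0],-p[1],-1]);return T[:3,3],d
def atz(f,px,z,T=None):
    o,d=ray(f,px,T);return o+d*(z-o[2])/d[2]
def tri(rs):
    A=0;b=0
    for o,d in rs:
        d=d/np.linalg.norm(d);P=np.eye(3)-np.outer(d,d);A=A+P;b=b+P@o
    return np.linalg.solve(A,b)
E
python3 - <<'E'
from h import *
t=grab_frame("top");s=grab_frame("scene")
ct=lambda u,v:((u+.5)/5-.5+150,(v+.5)/5-.5+130)
cs=lambda u,v:((u+.5)/5-.5+250,(v+.5)/5-.5+180)
P=tri([ray(t,ct(238,518)),ray(s,cs(348,48))]);print("post tri",P, "top@.103",atz(t,ct(238,518),.103),"scene@.103",atz(s,cs(348,48),.103))
H=tri([ray(t,ct(254,337)),ray(s,cs(276,222))]);print("hub tri",H)
for z in(.06,.065,.07):print(atz(t,ct(254,337),z),atz(s,cs(276,222),z))
# directions
for n,a,b,z in(("fence top front",(90,137),(380,104),.054),("batten front",(122,205),(378,183),.048),("fence back",(83,88),(378,55),.054),("base",(110,457),(436,418),.018)):
    A=atz(t,ct(*a),z);B=atz(t,ct(*b),z);d=A-B;print(n,A,B,np.degrees(np.arctan2(d[1],d[0])),np.linalg.norm(d))
print(observe()["eef_pos"],observe()["clock"])
E
```

```text
post tri [0.49643147 0.19791853 0.10175581] top@.103 [0.49630801 0.19796567 0.103     ] scene@.103 [0.49736376 0.19789205 0.103     ]
hub tri [0.582377   0.19955861 0.05507019]
[0.58182526 0.19872308 0.06      ] [0.58495156 0.20042483 0.06      ]
[0.58116841 0.19817676 0.065     ] [0.58767325 0.2010067  0.065     ]
[0.58051156 0.19763045 0.07      ] [0.59039494 0.20158857 0.07      ]
fence top front [0.6753969  0.28064615 0.054     ] [0.69435311 0.14469575 0.054     ] 97.93784248050899 0.13726561801654136
batten front [0.64436947 0.26484857 0.048     ] [0.65774328 0.14470677 0.048     ] 96.3518365516493 0.12088386955981563
fence back [0.69896641 0.28527536 0.054     ] [0.71801445 0.14644118 0.054     ] 97.8122036501015 0.1401347864563148
base [0.52798263 0.26988314 0.018     ] [0.5507057  0.11513965 0.018     ] 98.35380806536506 0.15640296526326938
[0.26540365 0.59309022 0.2309215 ] 0.2
```

Call:
{"fn": "send_rows", "kwargs": {
  "moves": "-37.2 -26.6 3 -24.7 1;-37.2 -26.6 3 -24.7 1;-37.2 -26.6 3 -24.7 1;-37.2 -26.6 3 -24.7 1;-37.2 -26.6 3 -24.7 1;-37.2 -26.6 3 -24.7 1;-37.2 -26.6 3 -24.7 1;-37.2 -26.6 3 -24.7 1"
}}

```text
clock: 1.0
eef_pos: [0.4644, 0.2527, 0.2055]
orientation: [[-1.0, -0.01, 0.0], [-0.01, 1.0, 0.0], [-0.0, 0.0, -1.0]]
ft_force: [1.1, 0.6, -0.2]
grip_width: 0.0853
```

Call:
{"fn": "send_rows", "kwargs": {
  "moves": "-3.2 -5.2 2 0 1;-3.2 -5.2 2 0 1;-3.2 -5.2 2 0 1;-3.2 -5.2 2 0 1"
}}

```text
clock: 1.4
eef_pos: [0.4959, 0.2033, 0.1856]
orientation: [[-1.0, -0.01, -0.0], [-0.01, 1.0, 0.0], [0.0, 0.0, -1.0]]
ft_force: [-0.7, 0.3, -0.1]
grip_width: 0.0853
```

```bash
python3 - <<'E'
from h import *
s=observe();print(s["clock"],s["eef_pos"],s["orientation"].round(3),s["q"].round(1))
f=grab_frame("wrist");print(np.round(f["hand_eye"],3),f["fx"])
cv2.imwrite("pics/w1.png",cv2.resize(f["image"][:,:,::-1],(800,600),interpolation=cv2.INTER_CUBIC))
E
```

```text
1.4 [0.49592704 0.20326065 0.18556685] [[-1.   -0.01 -0.  ]
 [-0.01  1.    0.  ]
 [ 0.    0.   -1.  ]] [ 19.   21.6 109.2   0.   49.2 -71.5]
[[-0.001  0.948  0.32   0.082]
 [ 1.     0.001  0.001 -0.001]
 [ 0.     0.32  -0.948 -0.143]
 [ 0.     0.     0.     1.   ]] 280.692800753366
```

View pics/w1.png

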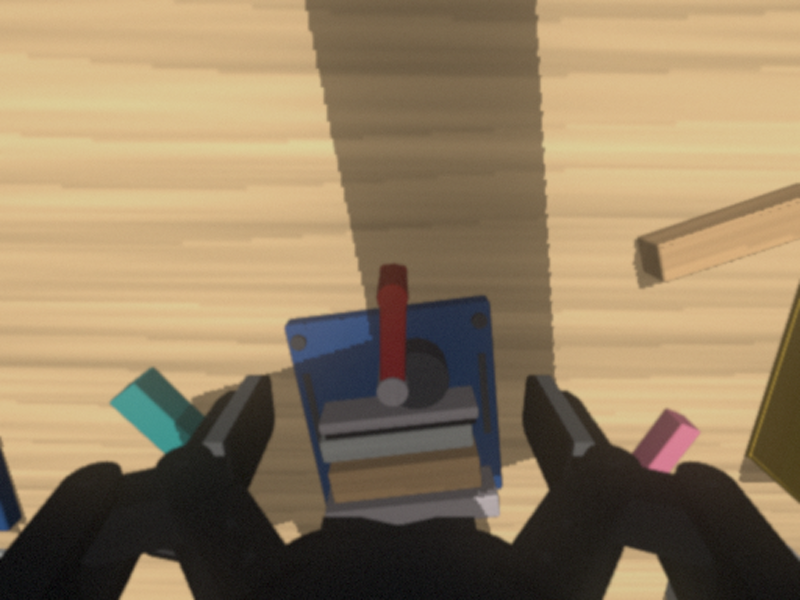

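```bash
python3 - <<'E'
from h import *
s=observe();T=np.eye(4);T[:3,:3]=s["orientation"];T[:3,3]=s["eef_pos"]
f=grab_frame("wrist");T=T@f["hand_eye"]
c=lambda u,v:((u+.5)*.64-.5,(v+.5)*.64-.5)
for p in((393,292),(393,300),(393,284)):print(atz(f,c(*p),.103,T))
print(atz(f,c(393,268),.06,T),"hub",atz(f,c(392,392),.06,T))
im=f["image"][150:270,190:320,::-1];cv2.imwrite("pics/w1c.png",cv2.resize(im,None,fx=5,fy=5,interpolation=cv2.INTER_CUBIC))
E
```

```text
[0.49138826 0.19997993 0.103     ]
[0.49602129 0.20000559 0.103     ]
[0.486812   0.19995457 0.103     ]
[0.49000163 0.19950432 0.06      ] hub [0.58041966 0.19930152 0.06      ]
```

View pics/w1c.png

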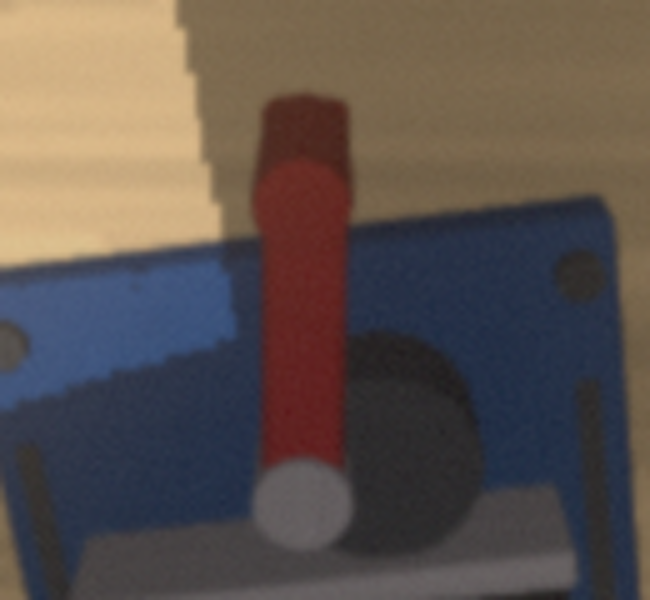

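Call:
{"fn": "send_rows", "kwargs": {
  "moves": "0 -0.4 4 0 1;0 -0.4 8 0 1;0 -0.4 10.5 0 1;0 -0.4 11.8 0 1;0 -0.4 11.8 0 1"
}}

```text
clock: 2.0
eef_pos: [0.4952, 0.1995, 0.0666]
orientation: [[-1.0, -0.012, -0.002], [-0.012, 1.0, -0.001], [0.002, -0.001, -1.0]]
ft_force: [1.2, 0.4, 0.3]
grip_width: 0.0853
```

```bash
python3 - <<'E'
from h import *
f=grab_frame("wrist")
cv2.imwrite("pics/w2.png",cv2.resize(f["image"][:,:,::-1],(800,600),interpolation=cv2.INTER_CUBIC))
s=observe();print(s["clock"],s["eef_pos"],s["ft_force"])
E
```

```text
2.05 [0.49599117 0.19963004 0.06774583] [0.6638252  0.75393585 0.8781082 ]
```

View pics/w2.png

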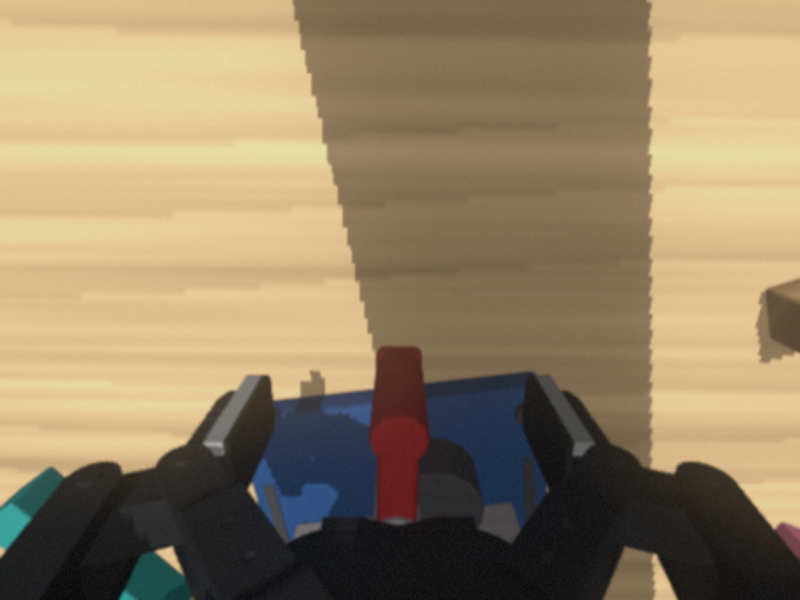

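The post (400, 400) stands centred between the pads, so I close gently.

Call:
{"fn": "send_rows", "kwargs": {
  "moves": "0 0 0 0 0.1;0 0 0 0 0.1;0 0 0 0 0.1;0 0 0 0 0.1;0 0 0 0 0.1;0 0 0 0 0.1;0 0 0 0 0.1;0 0 0 0 0.1",
  "squeeze": 30
}}

```text
clock: 2.85
eef_pos: [0.4965, 0.199, 0.068]
orientation: [[-1.0, -0.01, 0.001], [-0.01, 1.0, 0.0], [-0.001, 0.0, -1.0]]
ft_force: [-1.4, -0.4, 9.0]
grip_width: 0.0173
```

```bash
python3 - <<'E'
from h import *
s=observe();print(s["clock"],s["eef_pos"],s["ft_force"],s["grip_width"],s["orientation"].round(3).tolist())
# arc rows in tool frame: 6 deg steps; tool at lever angle 0: x outward(-hub), y tangential
# clockwise rotation by a moves post: along tool +y by R sin a, inward (-x) by R(1-cos a); spin +a
f=grab_frame("wrist")
cv2.imwrite("pics/w3.png",cv2.resize(f["image"][:,:,::-1],(800,600),interpolation=cv2.INTER_CUBIC))
def rows(angs):
    return "; ".join("%.2f %.2f 0 %.1f"%(-8.5*(1-np.cos(np.radians(a))),8.5*np.sin(np.radians(a)),a) for a in angs)
print(rows(range(5,41,5)))
E
```

```text
2.85 [0.49648675 0.19896733 0.06802337] [-1.38929374 -0.40417358  9.03235858] 0.017291390086973425 [[-1.0, -0.01, 0.001], [-0.01, 1.0, 0.0], [-0.001, 0.0, -1.0]]
-0.03 0.74 0 5.0; -0.13 1.48 0 10.0; -0.29 2.20 0 15.0; -0.51 2.91 0 20.0; -0.80 3.59 0 25.0; -1.14 4.25 0 30.0; -1.54 4.88 0 35.0; -1.99 5.46 0 40.0
```

View pics/w3.png

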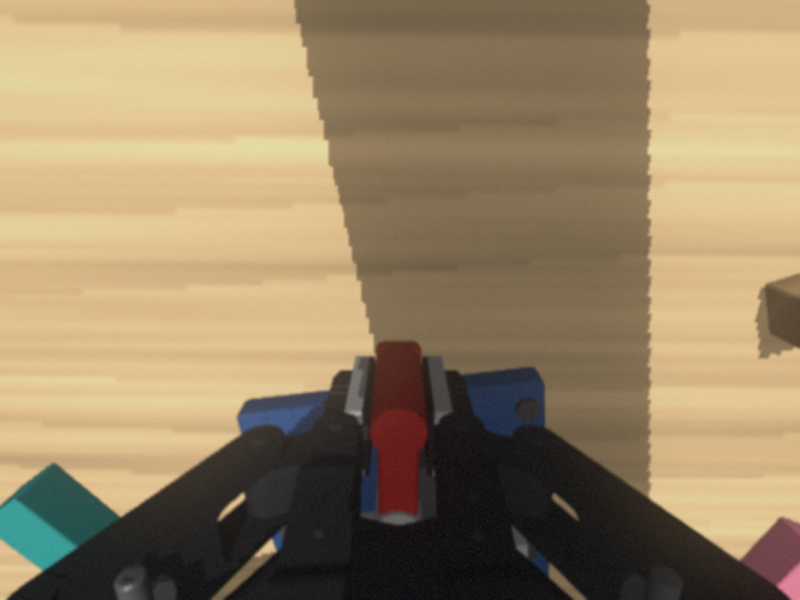

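Post gripped (17 mm, pads either side of it at 400,400). Now I follow the arc.

Call:
{"fn": "send_rows", "kwargs": {
  "moves": "-0.03 0.74 0 5 0.1;-0.13 1.48 0 10 0.1;-0.29 2.2 0 15 0.1;-0.51 2.91 0 20 0.1;-0.8 3.59 0 25 0.1;-1.14 4.25 0 30 0.1;-1.54 4.88 0 35 0.1;-1.99 5.46 0 40 0.1"
}}

```text
clock: 3.7
eef_pos: [0.516, 0.2535, 0.068]
orientation: [[-0.77, 0.638, 0.0], [0.638, 0.77, -0.0], [-0.001, -0.0, -1.0]]
ft_force: [2.2, -7.4, 7.3]
grip_width: 0.017
```

```bash
python3 - <<'E'
from h import *
s=observe();print(s["clock"],s["eef_pos"],s["ft_force"],s["wrist_torque"],s["grip_width"],s["orientation"].round(3).tolist())
h=np.array([.581,.199]);d=s["eef_pos"][:2]-h;print(np.hypot(*d),np.degrees(np.arctan2(d[1],d[0])),"tool x",np.degrees(np.arctan2(s["orientation"][1,0],s["orientation"][0,0])))
f=grab_frame("top");cv2.imwrite("pics/t2.png",cv2.resize(f["image"][120:250,140:290,::-1],None,fx=4,fy=4,interpolation=cv2.INTER_CUBIC))
E
```

```text
3.7 [0.51597794 0.25353681 0.06799298] [ 2.15459851 -7.41949829  7.34261252] [-1.12537592 -0.31803404 -0.05013691] 0.017032485324232967 [[-0.77, 0.638, 0.0], [0.638, 0.77, -0.0], [-0.001, -0.0, -1.0]]
0.0848653696853333 140.01198720054464 tool x 140.38383086232724
```

View pics/t2.png

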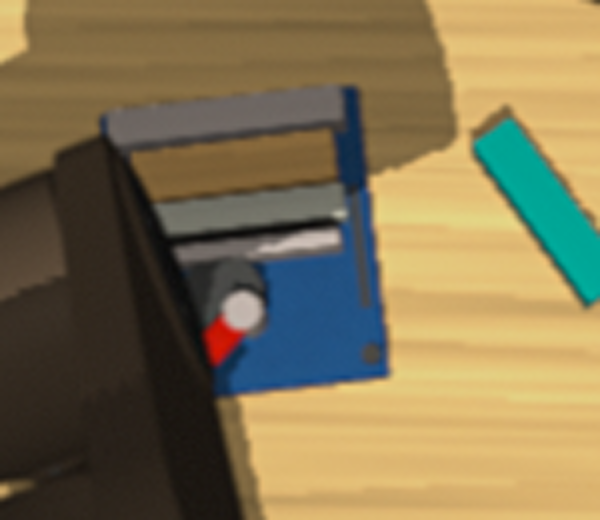

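Call:
{"fn": "send_rows", "kwargs": {
  "moves": "-0.03 0.74 0 5 0.1;-0.13 1.48 0 10 0.1;-0.29 2.2 0 15 0.1;-0.51 2.91 0 20 0.1;-0.8 3.59 0 25 0.1;-1.14 4.25 0 30 0.1;-1.54 4.88 0 35 0.1;-1.54 4.88 0 35 0.1"
}}

```text
clock: 4.55
eef_pos: [0.5593, 0.2808, 0.068]
orientation: [[-0.265, 0.964, 0.0], [0.964, 0.265, -0.001], [-0.001, 0.0, -1.0]]
ft_force: [2.3, -9.5, 8.2]
grip_width: 0.0172
```

```bash
cat >st.py <<'E'
from h import *
s=observe();R=s["orientation"];print(s["clock"],s["eef_pos"],"F",s["ft_force"],"Ftool",(R.T@s["ft_force"]).round(1),s["grip_width"],s["q"].round(1))
h=np.array([.581,.199]);d=s["eef_pos"][:2]-h;print(np.hypot(*d),np.degrees(np.arctan2(d[1],d[0])),"tool x",np.degrees(np.arctan2(R[1,0],R[0,0])))
for a in(2,4,6,8,10,12):print(a,round(-8.5*(1-np.cos(np.radians(a))),2),round(8.5*np.sin(np.radians(a)),2))
E
python3 st.py
```

```text
4.55 [0.55930233 0.28083146 0.06797322] F [ 2.27761264 -9.49896003  8.24463649] Ftool [-9.8 -0.3 -8.2] 0.017245540808498893 [ 2.390e+01  3.670e+01  1.021e+02 -1.000e-01  4.120e+01  8.600e+00]
0.0846591760254856 104.85029296595128 tool x 105.37888910334291
2 -0.01 0.3
4 -0.02 0.59
6 -0.05 0.89
8 -0.08 1.18
10 -0.13 1.48
12 -0.19 1.77
```

Call:
{"fn": "send_rows", "kwargs": {
  "moves": "-0.01 0.3 0 2 0.1;-0.02 0.6 0 4 0.1;-0.05 0.9 0 6 0.1;-0.05 0.9 0 6 0.1"
}}

```text
clock: 4.95
eef_pos: [0.5672, 0.2825, 0.0679]
orientation: [[-0.165, 0.986, -0.001], [0.986, 0.165, -0.001], [-0.001, -0.001, -1.0]]
ft_force: [-1.5, -10.9, 10.6]
grip_width: 0.0173
```

```bash
python3 st.py|head -2
```

```text
4.95 [0.56719376 0.28245115 0.06791476] F [ -1.51252971 -10.93355111  10.64817599] Ftool [-10.5  -3.3 -10.6] 0.017284682980888467 [ 2.38e+01  3.72e+01  1.01e+02 -1.00e-01  4.19e+01  1.43e+01]
0.08458549986478998 99.3939828276653 tool x 99.50117479147364
```

Call:
{"fn": "send_rows", "kwargs": {
  "moves": "-0.02 0.15 0 1 0.1;-0.03 0.3 0 2 0.1;-0.03 0.3 0 2 0.1"
}}

```text
clock: 5.25
eef_pos: [0.5685, 0.2826, 0.0679]
orientation: [[-0.132, 0.991, -0.003], [0.991, 0.132, -0.002], [-0.001, -0.004, -1.0]]
ft_force: [-10.6, -8.7, 17.0]
grip_width: 0.0174
```

```bash
python3 st.py|head -2
```

```text
5.25 [0.56851987 0.28260938 0.0678604 ] F [-10.62470153  -8.70244065  17.04828044] Ftool [ -7.3 -11.7 -17. ] 0.017412941649909208 [ 23.7  37.4 100.7  -0.   42.2  16.2]
0.08453568471660682 98.4896940347679 tool x 97.55796256167298
```

Call:
{"fn": "send_rows", "kwargs": {
  "moves": "-0.01 0.15 0 0.5 0.1;-0.01 0.25 0 0.5 0.1;-0.01 0.25 0 0.5 0.1"
}}

```text
clock: 5.55
eef_pos: [0.5687, 0.2825, 0.0677]
orientation: [[-0.123, 0.992, -0.007], [0.992, 0.123, -0.003], [-0.002, -0.008, -1.0]]
ft_force: [-24.8, -7.7, 26.0]
grip_width: 0.0172
```

```bash
python3 st.py|head -2
```

```text
5.55 [0.56869542 0.28252688 0.06770737] F [-24.81978663  -7.71663537  26.00261587] Ftool [ -4.6 -25.8 -25.8] 0.017158193622164173 [ 23.7  37.5 100.4   0.   42.5  16.6]
0.08442832976903115 98.38012673793327 tool x 97.09361479897822
```

Call:
{"fn": "send_rows", "kwargs": {
  "moves": "0 -0.1 0 0 0.3;0 -0.2 0 0 0.6;0 -0.2 0 0 0.8;0 -0.2 0 0 0.8;0 -0.2 0 0 0.8;0 -0.2 0 0 0.8"
}}

```text
clock: 6.15
eef_pos: [0.5709, 0.2838, 0.0675]
orientation: [[-0.123, 0.992, 0.0], [0.992, 0.123, 0.0], [0.0, 0.0, -1.0]]
ft_force: [0.3, 0.3, 0.7]
grip_width: 0.0685
```

```bash
python3 st.py|head -2; python3 - <<'E'
from h import *
f=grab_frame("wrist")
cv2.imwrite("pics/w4.png",cv2.resize(f["image"][:,:,::-1],(800,600),interpolation=cv2.INTER_CUBIC))
E
```

```text
6.15 [0.57090909 0.28377851 0.06751132] F [0.29300255 0.26920072 0.71485435] Ftool [ 0.2  0.3 -0.7] 0.06851795509607943 [ 23.7  37.5 100.5  -0.   42.   16.6]
0.085376943363146 96.78779578159984 tool x 97.08985604129613
```

View pics/w4.png

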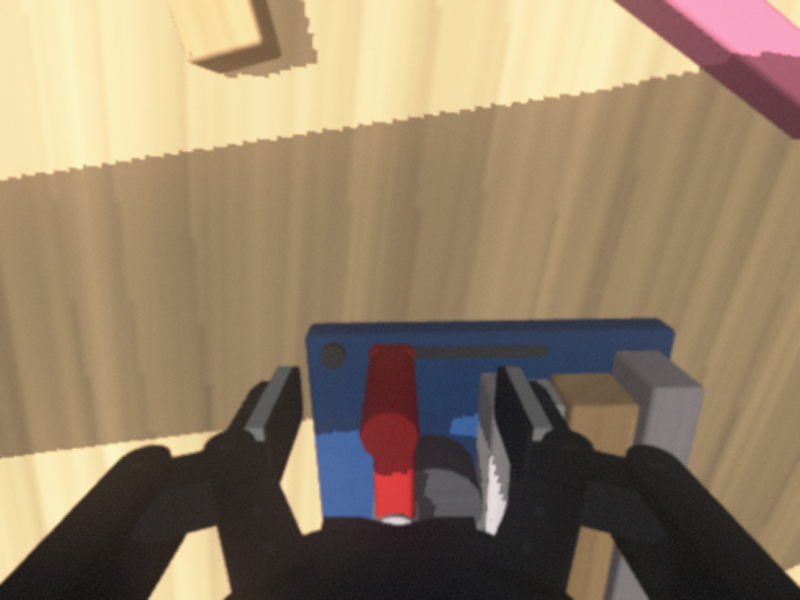

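The post (392, 400) is free of both pads and parallel to the bar. I lift straight up and back away to look.

Call:
{"fn": "send_rows", "kwargs": {
  "moves": "0 0 -2 0 0.8;0 0 -6 0 0.8;0 0 -11 0 0.8;0 0 -15 0 0.8;5 0 -18 0 0.8;10 0 -18 0 0.8;15 0 -18 0 0.8;19 0 -18 0 0.8"
}}

```text
clock: 7.0
eef_pos: [0.547, 0.4744, 0.2482]
orientation: [[-0.123, 0.992, 0.001], [0.992, 0.123, 0.001], [0.001, 0.001, -1.0]]
ft_force: [1.1, -0.3, 0.2]
grip_width: 0.0684
```

Call:
{"fn": "send_rows", "kwargs": {
  "moves": "5 0 0 0 0.8;9 0 0 0 0.8;9 0 0 0 0.8;9 0 0 0 0.8"
}}

```text
clock: 7.4
eef_pos: [0.5356, 0.5623, 0.2468]
orientation: [[-0.125, 0.992, -0.0], [0.992, 0.125, -0.001], [-0.001, -0.001, -1.0]]
ft_force: [0.9, -1.5, -0.8]
grip_width: 0.0682
```

```bash
python3 st.py|head -2; python3 - <<'E'
from h import *
f=grab_frame("top");cv2.imwrite("pics/t5.png",cv2.resize(f["image"][120:250,140:290,::-1],None,fx=5,fy=4.5,interpolation=cv2.INTER_CUBIC) if 0 else cv2.resize(f["image"][125:245,140:270,::-1],None,fx=5,fy=5,interpolation=cv2.INTER_CUBIC))
f=grab_frame("scene");cv2.imwrite("pics/s5.png",cv2.resize(f["image"][180:290,250:350,::-1],None,fx=5,fy=5,interpolation=cv2.INTER_CUBIC))
E
```

```text
7.4 [0.53555107 0.56233928 0.24679431] F [ 0.93328678 -1.48433962 -0.78747731] Ftool [-1.6  0.7  0.8] 0.06821041376006097 [44.2 37.6 70.8 -0.  71.6 37. ]
0.36617077776615203 97.12990983552746 tool x 97.18683727129968
```

View pics/t5.png

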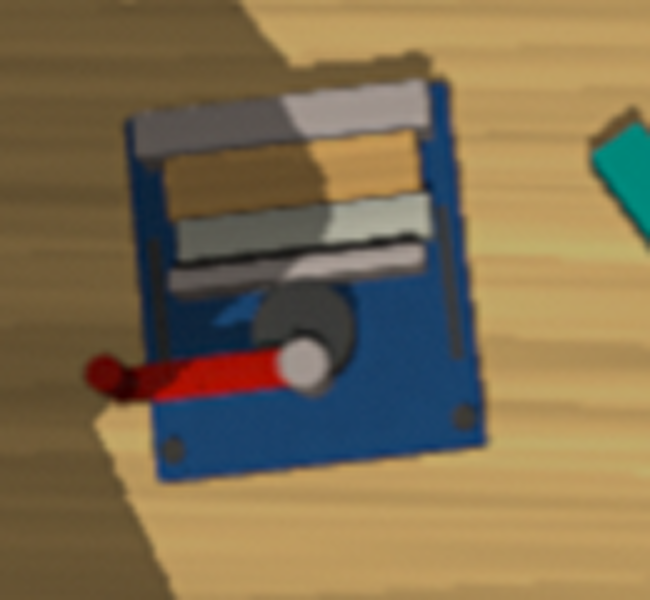

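View pics/s5.png

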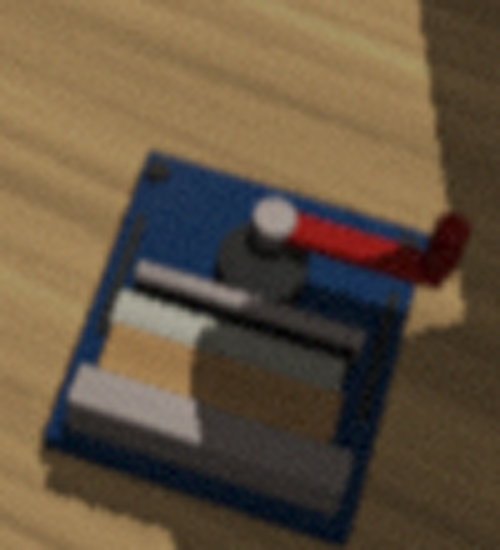

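```bash
python3 - <<'E'
from h import *
t=grab_frame("top");s=grab_frame("scene")
ct=lambda u,v:((u+.5)/5-.5+140,(v+.5)/5-.5+125)
cs=lambda u,v:((u+.5)/5-.5+250,(v+.5)/5-.5+180)
P=tri([ray(t,ct(105,373)),ray(s,cs(454,227))]);print(P,atz(t,ct(105,373),.103))
d=P[:2]-[.581,.199];print(np.hypot(*d),np.degrees(np.arctan2(d[1],d[0])))
cam=lambda a,b,z:(lambda d:np.degrees(np.arctan2(d[1],d[0])))(atz(t,ct(*a),z)-atz(t,ct(*b),z))
print(cam((138,160),(430,130),.054),cam((160,481),(486,442),.018),cam((168,220),(420,190),.048))
print(observe()["clock"])
E
```

```text
[0.56931274 0.28297157 0.10014869] [0.56901824 0.28218403 0.103     ]
0.08478099591738275 97.92359008521215
97.29501919575205 98.35353932906034 98.25910682267954
7.6
```

```bash
python3 -c "
from bench import *
print(finish_job())"
```

```text
the job is handed in; nothing more can be done
None
```

I gripped the red post on the loaded clamp and swung it about 82° clockwise along its arc to the stop. I then let go, lifted clear, and handed the job in at 7.6 s.

- **Stop reached:** at about 98.4° the post moved only about 0.2 mm while the sideways force rose from 12 to 26 N.
- **After release:** the cameras put the lever at about 98°, against bar and clamp edges measured at 97 to 98°, so it lies along the bar within about 1°. In the pictures the jaw, bar and batten are closed up with no visible gap. I judged tightness from the pictures and the stop force; I did not test it directly.
- **Limits:** the wrist force stayed below about 40 N in the readings I took, which came at the end of each move. The empty clamp's lever was not touched.

None of the checks failed or disagreed.

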